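# Unhasp and open the spindle chest

### The arm

A 6-joint arm with a two-finger parallel gripper is mounted at the origin on the work surface. World frame = base frame: x ahead of the robot, y to its left, z up, the work surface at z = 0. Lengths are in mm, angles in degrees, forces in N, time in s.
With the tool pointing down it reaches from about 350 to 850 mm from the base axis. Payload 8.1 kg.
Tool frame: the origin (TCP) lies between the finger pads; the fingertips stand 17 mm ahead of it and the grasp point (between the pads) lies 2 mm behind it; z points along the fingers, y is the line along which they close (so a half turn about z gives the same grasp; the last joint's range is limited). The gripper opens to 85 mm and grips with 20 to 120 N. Pads are 22 mm wide; open, the fingers measure 114 mm over their backs; the gripper's body (76 mm by 85 mm) begins 54 mm behind the grasp point. The pads swing forward as they close: fully open they stand 13 mm farther back than shut.
Start: joints at [66.612, 7.471, 85.268, -0, 87.261, -4.893], TCP at [190.312, 569.023, 248.292] pointing down, gripper open.
Joint ranges: [-169.43, 169.43], [-51.17, 129.36], [1.28, 143.12], [-76.62, 256.62], [0, 156.53], [-152.29, 152.29]. Speed limits (degrees/s): [136.94, 136.94, 159.86, 180, 180, 180].

### API

Orientations are given as [roll, pitch, yaw] about the fixed x, y, z axes, in that order (R = Rz(yaw) Ry(pitch) Rx(roll)).
In Python, from bench import sense, snapshot, hand_in, trace, place_of gives the robot as it stands.
- The arm moves only by the shell command python3 -m handwheel 'ROWS' [FORCE]. ROWS is JSON, a list of rows, each a list of 7 numbers: the opening, from -1 (shut) to 1 (fully open), then the shift along the tool's x, y, z in cm, then the turn, a rotation vector about the tool's x, y, z in rad. A call has 1 to 12 rows; each row shifts and turns the commanded pose from where the row before left it, along the tool's axes as they then stand; what a row does not reach is not made up. A row lasts 1/12 s, in which the tool goes at most 41.7 mm and 7.16 degrees, less where a joint would pass 70% of its speed; a pose out of reach is approached as far as the arm can. A call with a gripper value outside its range is refused whole. The fingers move at their own pace and stop on an object; FORCE is the grip in N (left out, the last holds). Time passes only in rows, so rows that do not move let the fingers close. It gives the time, the measured TCP pose, the force, the opening and the grip force at its end, in the units of the state.
- sense(): the state, without advancing time (a new reading comes with each control period).
- snapshot(name): name is "scene" or "top" or "wrist"; returns a dict with "image" (400x640x3 uint8, red, green, blue), "intrinsics" (3x3 intrinsics, pixels), "k1" (the pictures are not rectified: a ray, as slopes to the right and down, at radius r is drawn at 1 + k1 r^2 times it, then the intrinsics apply), "R" (3x3) and "t" (3): a world point X has camera coordinates R X + t. Camera axes: x right, y down, z forward; pixel columns grow to the right and rows downward; lengths in mm; the calibration is good to about 2 mm. A picture is of the moment at which its call begins. There is no depth.
- hand_in(): hands the job in; it is judged then, once.
Trained networks look in a picture, given as the dict that the camera call returned (one of the last four; its "shot" number tells which), for a name from the list of things; names that differ only in an ending like _2 or _b are one class to them, and where a whole thing is asked for, a point or a joint stands for the part that bears it (a point fixed in the world has none). Each returns a list of dicts, best first, with "conf" (0 to 1); they miss things now and then, are a little off and sometimes report something else, mostly with a low value. They report only what shows in the picture. A call takes as long as a camera call.
- trace(picture, query): "pixels" (400x640 bool, what is visible of it).
- place_of(picture, query): "location" ([x, y, z] in mm, in world coordinates, good to about 4 mm: a listed point, or the origin of a listed thing).
The state is a dict: "time": time; "joint_pos": joint angles; "qd": joint speeds; "joint_efforts": joint torques, N m; "tool_pos": TCP position; "tcp_rot": TCP orientation; "ft_force": force on the tool from outside, world axes, zero at the start; "wrist_torque": the same for the moment, N m; "finger_gap": finger opening in mm; "grip_force": force on a finger pad.
Only numpy, scipy, OpenCV 4.12 (cv2) and the standard library are available. Lean on these libraries where they do the work, as an engineer would, in place of code of your own. Each camera call takes 0.05 s, during which the arm holds its last target. There are 200 camera calls.

### The job

The turner wants the finished spindles from the larger of the two wooden boxes on the bench. Flip that chest's hasp outward and up off its staple until it points well above level (it stays there), then raise the lid until it stands at least 60 degrees open by itself. Leave the small box where it stands, and let go of everything.

Things in the scene. Friction and masses are not known exactly. Their poses are not given: they have to be found in the camera images.
- chest: The larger box, fixed to the bench: mid-brown wood, steel straps and corners, 170 deep (x) x 240 wide (y) x 115 high plus a 14 lid (top at 129). Origin: centre of its underside; z up; its front, with the hasp, faces its own -x (to the robot). A staple stands 20 out of the front through the hasp's slot: the lid cannot rise while the hasp is over it. All points below are mm in this frame.
- hasp (a joint): Angle (rad) of the steel hasp: 0 hanging, 1.57 level to the front, stop 2.4. Starts at 0 to 0.15; stays where left (stiff, 0.04 N m). Axis along chest y through (-92, 0, 122), on the front edge of the lid (rides on it). Strap 24 wide, 50 long; a tongue at its foot carries a round crossbar along y, 40 long, 10 thick, domed ends, centre at angle 0: (-118, 0, 76). Pinch its ends lightly (8 to 20 N) so that it can pivot; swing about the axis.
- lid (a joint): Angle (rad) of the chest's lid: 0 shut, 1.57 upright, stop 1.75; the front edge rises. Axis along chest y through (85, 0, 115), the far edge. About 0.25 kg, stiff (0.4 N m): stays at any angle; takes 4 to 8 N at the handle (grip it firmly, 30 N), a turned wooden crossbar along y, 44 long, 14 to 16 thick, flat ends, centre (lid shut) at (-35, 0, 167), on a 14 mm thick post.
- small_box: The smaller box, a bystander: dark wood, shut, 120 x 140 x 80 mm high, with a smaller handle bar (top at 111) and hasp of the same kind; loose, about 0.9 kg. Origin: centre of its underside, z up. It may stand to the left or right of the chest.

How it is judged:
By the outcome, as a careful person would: the job done as asked, in the order asked, and still so for the second after the job is handed in, with the robot touching nothing.
It also fails if it takes over 51 s, if anything falls off the work surface, if the arm or the gripper's body presses on something with over 40 N, if the wrist force passes 120 N, or if a joint passes its speed limit or range.

## Working session

There is one attempt and no reset: what is moved stays moved. The work goes in short steps, Python scripts to look and compute and a shell command to move; the robot and the scene stay as the last step left them, time stands still between calls to the robot, and variables do not carry over. Pictures are saved under pics/ and viewed, at most 10 in all, crops included, and the job is handed in when it is done.

```bash
mkdir -p pics; ls; cat > h.py <<'E'
import numpy as np, cv2
from bench import sense, snapshot, trace, place_of
def proj(s,X):
    c=np.asarray(X,float).reshape(-1,3)@np.array(s['R']).T+np.array(s['t']); p=c[:,:2]/c[:,2:]
    p=p*(1+s['k1']*(p**2).sum(1,keepdims=True)); K=np.array(s['intrinsics'])
    return p@K[:2,:2].T+K[:2,2]
def save(s,n): cv2.imwrite('pics/'+n,np.ascontiguousarray(s['image'][:,:,::-1]))
E
python3 - <<'E'
from h import *
print({k:np.round(v,3).tolist() for k,v in sense().items()})
ims=[]
for n in ('scene','top'):
    s=snapshot(n); ims.append(s); 
    for q in ('chest','small_box','hasp','lid'):
        for f in (place_of,): print(n,q,[(np.round(d['location'],0).tolist(),round(d['conf'],2)) for d in f(s,q)])
    m=trace(s,'chest'); 
    for d in m[:2]:
        mm=d['pixels'].astype(np.uint8); c=max(cv2.findContours(mm,0,2)[0],key=len); print(d['conf'],mm.sum(),cv2.minAreaRect(c))
i=np.vstack([s['image'] for s in ims])[:,:,::-1]
cv2.imwrite('pics/a.png',cv2.resize(np.ascontiguousarray(i),(480,600)))
E
```

```text
pics
{'time': 0.0, 'joint_pos': [66.614, 7.516, 85.328, -0.002, 87.265, -4.895], 'qd': [-0.055, -0.061, -0.034, -0.068, -0.055, -0.01], 'joint_efforts': [-0.003, -56.939, -50.055, -0.0, 0.014, -0.0], 'tool_pos': [190.09, 568.531, 247.244], 'tcp_rot': [-179.891, -0.008, 161.509], 'ft_force': [-0.504, 0.351, -0.172], 'wrist_torque': [0.061, 0.002, 0.0], 'grip_force': 0.0, 'finger_gap': 85.307}
scene chest [([551.0, 162.0, 0.0], 0.9)]
scene small_box [([554.0, -139.0, -3.0], 0.68)]Traceback (most recent call last):
  File "<stdin>", line 7, in <module>
ValueError: it knows: chest, small_box
```

```bash
python3 - <<'E'
from h import *
ims=[]
for n in ('scene','top'):
    s=snapshot(n); ims.append(s); 
    for q in ('chest','small_box'):
        print(n,q,[(np.round(d['location'],0).tolist(),round(d['conf'],2)) for d in place_of(s,q)])
        for d in trace(s,q)[:2]:
            mm=d['pixels'].astype(np.uint8); c=max(cv2.findContours(mm,0,2)[0],key=len); print(d['conf'],mm.sum(),cv2.minAreaRect(c))
            if d is not None and q=='chest': np.save('m_%s.npy'%n,d['pixels']); break
    import pickle; pickle.dump(s,open('s_%s.pkl'%n,'wb'))
i=np.vstack([s['image'] for s in ims])[:,:,::-1]
cv2.imwrite('pics/a.png',cv2.resize(np.ascontiguousarray(i),(480,600)))
E
```

```text
scene chest [([551.0, 161.0, 5.0], 0.75)]
0.67 16225 ((391.1353759765625, 145.96017456054688), (118.23873901367188, 156.1205596923828), 47.04541015625)
scene small_box [([557.0, -138.0, -0.0], 0.6)]
0.93 6849 ((244.29409790039062, 229.67645263671875), (81.27096557617188, 88.16891479492188), 55.40771484375)
top chest [([553.0, 165.0, -1.0], 0.56)]
0.83 11573 ((233.199951171875, 235.453125), (108.49736785888672, 126.78309631347656), 76.80938720703125)
top small_box [([549.0, -136.0, -4.0], 0.88)]
0.98 4558 ((381.44232177734375, 228.21153259277344), (71.974609375, 73.73966217041016), 78.69007110595703)
```

View pics/a.png

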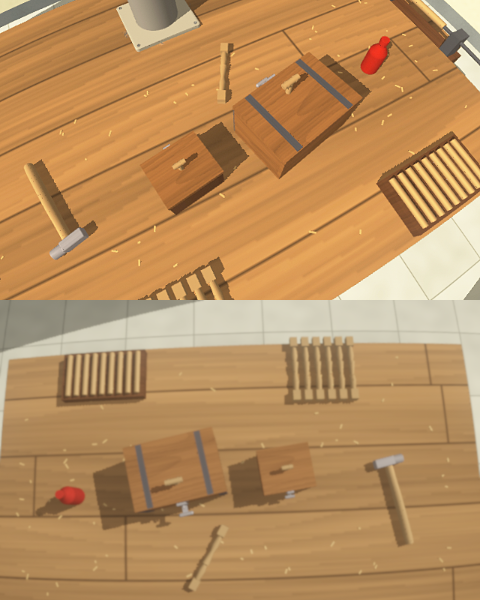

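```bash
cat > fit.py <<'E'
from h import *
import pickle, itertools
from scipy.optimize import minimize
def box(x0,x1,y0,y1,z0,z1): return np.array(list(itertools.product((x0,x1),(y0,y1),(z0,z1))),float)
parts=[box(-85,85,-120,120,0,129),box(-43,-27,-22,22,159,175),box(-42,-28,-7,7,129,165),box(-96,-90,-12,12,75,124),box(-123,-113,-20,20,71,81)]
def pose(p):
    a=np.radians(p[2]);R=np.array([[np.cos(a),-np.sin(a),0],[np.sin(a),np.cos(a),0],[0,0,1]]);return R,np.array([p[0],p[1],0])
V=[(pickle.load(open('s_%s.pkl'%n,'rb')),np.load('m_%s.npy'%n)) for n in('scene','top')]
def cost(p,vs=V):
    R,t=pose(p);c=0
    for s,m in vs:
        r=np.zeros((1600,2560),np.uint8)
        for b in parts:
            cv2.fillConvexPoly(r,cv2.convexHull(np.round((proj(s,b@R.T+t)+.5)*4).astype(np.int32)),255)
        r=cv2.resize(r,(640,400),interpolation=cv2.INTER_AREA)/255.
        c+=np.abs(r-m).sum()/m.sum()
    return c
if __name__=='__main__':
    for vs in (V,V[:1],V[1:]):
        b=min((minimize(cost,[552,163,y],args=(vs,),method='Nelder-Mead',options=dict(initial_simplex=[[552,163,y],[560,163,y],[552,171,y],[552,163,y+6]])) for y in (5,12,18)),key=lambda r:r.fun); print(b.x.round(1),b.fun)
E
python3 fit.py
```

```text
[551.2 162.3  11.8] 0.050780201608111204
[550.2 162.5  11.4] 0.0169329586996586
[551.9 163.7  12. ] 0.026006102778102513
```

```bash
cat >> h.py <<'E'
from scipy.spatial.transform import Rotation as Ro
CH=[551,163,11.8]
def goal(pt,phi,back=0,ch=CH):
    """pt: grasp point in chest frame; phi: forward tilt deg; back: mm held back along tool z"""
    Rc=Ro.from_euler('z',ch[2],degrees=True)
    Rt=Rc*Ro.from_euler('z',180,degrees=True)*Ro.from_euler('x',180,degrees=True)*Ro.from_euler('y',-phi,degrees=True)
    P=Rc.apply(pt)+[ch[0],ch[1],0]; return P+Rt.apply([0,0,2-back]),Rt
def delta(pt,phi,back=0,ch=CH):
    s=sense();R0=Ro.from_euler('xyz',s['tcp_rot'],degrees=True);p,Rt=goal(pt,phi,back,ch)
    d=p-np.array(s['tool_pos'])
    print('rotvec',(R0.inv()*Rt).as_rotvec().round(3),'cm now-frame',(R0.inv().apply(d)/10).round(2),'cm goal-frame',(Rt.inv().apply(d)/10).round(2),'goal',p.round(0),'at',np.round(s['tool_pos'],1))
E
python3 -c "
from h import *
delta([-118,0,76],0,130); delta([-118,0,76],35,100)"
```

```text
rotvec [ 0.     0.    -0.529] cm now-frame [-36.9  -33.02   4.43] cm goal-frame [-15.2  -47.12   4.43] goal [435. 139. 204.] at [190.3 569.  248.3]
rotvec [-0.161 -0.596 -0.512] cm now-frame [-32.04 -35.85   9.21] cm goal-frame [ -2.57 -47.12  13.04] goal [380. 127. 156.] at [190.3 569.  248.3]
```

```bash
python3 -m handwheel '[[1,-2.7,-3,0,0,0,0],[1,-2.7,-3,0,0,0,0],[1,-2.7,-3,0,0,0,0],[1,-2.7,-3,0,0,0,0],[1,-2.7,-3,0,0,0,0],[1,-2.7,-3,0,0,0,0],[1,-2.7,-3,0,0,0,0],[1,-2.7,-3,0,0,0,0],[1,-2.7,-3,0,0,0,0],[1,-2.7,-3,0,0,0,0],[1,-2.6,-3,0,0,0,0],[1,-2.5,-2.9,0,0,0,0]]' 20; python3 -m handwheel '[[1,0,0,0,0,0,-0.106],[1,0,0,0,0,0,-0.106],[1,0,0,0,0,0,-0.106],[1,0,0,0,0,0,-0.106],[1,0,0,0,0,0,-0.105],[1,0,0,0,0,-0.122,0],[1,0,0,0,0,-0.122,0],[1,0,0,0,0,-0.122,0],[1,0,0,0,0,-0.122,0],[1,0,0,0,0,-0.122,0],[1,0,0,0,0,0,0],[1,0,0,0,0,0,0]]'
python3 -c "
from h import *
delta([-118,0,76],35,60); print(sense()['joint_pos'])"
```

```text
time: 1.65
tool_pos: [381.3, 124.8, 248.7]
tcp_rot: [180.0, 0.1, 161.5]
ft_force: [0.6, 0.5, -0.2]
finger_gap: 85.4
grip_force: 0.0
time: 2.65
tool_pos: [427.3, 147.7, 247.5]
tcp_rot: [-179.4, 31.4, -168.1]
ft_force: [-0.4, 0.0, 0.6]
finger_gap: 85.3
grip_force: 0.0
rotvec [-0.01  -0.064  0.002] cm now-frame [ 8.76 -0.93  9.19] cm goal-frame [ 9.33 -1.04  8.61] goal [403. 132. 124.] at [427.3 147.7 247.5]
[ 13.82296071 -51.1199106  135.30883987  -1.79252952  64.50097931
 -87.58572338]
```

```bash
python3 -m handwheel '[[1,0,0,0,0,0.08,0],[1,0,0,0,0,0.08,0],[1,0,0,0,0,0,0]]'
python3 -c "
from h import *
delta([-118,0,76],22,60); print(sense()['joint_pos'])"
```

```text
time: 2.9
tool_pos: [428.7, 147.4, 249.7]
tcp_rot: [-179.4, 22.0, -168.3]
ft_force: [0.3, 0.3, 0.2]
finger_gap: 85.5
grip_force: 0.0
rotvec [-0.01   0.    -0.001] cm now-frame [ 6.06 -0.87 10.49] cm goal-frame [ 6.05 -0.97 10.49] goal [414. 134. 130.] at [428.7 147.4 249.7]
[ 13.40672007 -39.5457961  126.34756481  -1.26275101  71.20450901
 -88.01861283]
```

```bash
python3 -m handwheel '[[1,2.0,-0.3,0,-0.01,0,0],[1,2.0,-0.3,2.5,0,0,0],[1,2.0,-0.3,2.5,0,0,0],[1,0,0,2.7,0,0,0],[1,0,0,2.7,0,0,0],[1,0,0,0,0,0,0],[1,0,0,0,0,0,0]]'
python3 - <<'E'
from h import *
delta([-118,0,76],22,0); print(sense()['joint_pos'])
a=snapshot('wrist'); b=snapshot('scene')
Rc=Ro.from_euler('z',CH[2],degrees=True)
im=a['image'].copy()
for p in ([-118,0,76],[-118,20,76],[-118,-20,76],[-85,120,129],[-85,-120,129],[-35,22,167],[-35,-22,167]):
    u=proj(a,Rc.apply(p)+[CH[0],CH[1],0])[0]; print(p,u.round())
    if abs(u).max()<900: cv2.circle(im,tuple(int(v) for v in u),3,(255,0,255),1)
v=np.vstack([im,cv2.resize(b['image'][0:240,240:624],(640,400))])
cv2.imwrite('pics/b.png',cv2.resize(np.ascontiguousarray(v[:,:,::-1]),(480,600)))
E
```

```text
time: 3.48
tool_pos: [413.1, 135.1, 128.7]
tcp_rot: [180.0, 22.2, -168.3]
ft_force: [1.1, 1.6, 1.0]
finger_gap: 85.7
grip_force: 0.0
rotvec [-0.     0.003 -0.001] cm now-frame [-0.12 -0.09  5.94] cm goal-frame [-0.13 -0.09  5.94] goal [436. 139.  74.] at [413.1 135.1 128.7]
[ 11.16833108 -39.65906255 139.08808544   0.25858148  58.42039881
 -90.64403966]
[-118, 0, 76] [322. 236.]
[-118, 20, 76] [357. 236.]
[-118, -20, 76] [287. 236.]
[-85, 120, 129] [550. 353.]
[-85, -120, 129] [ 94. 353.]
[-35, 22, 167] [363. 466.]
[-35, -22, 167] [281. 466.]
```

View pics/b.png

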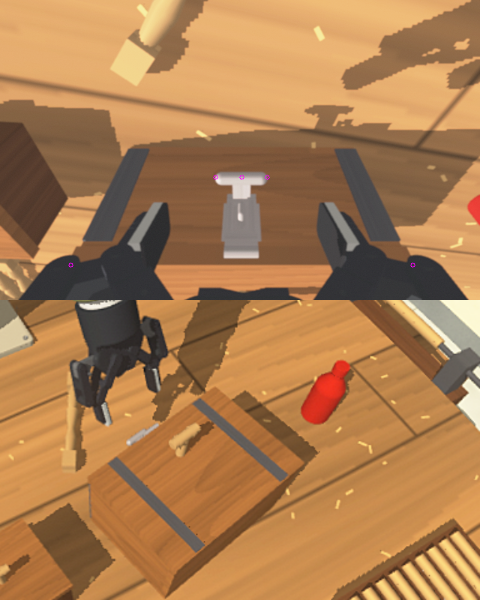

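```bash
python3 -m handwheel '[[1,0,0,2,0,0,0],[1,0,0,2,0,0,0],[1,-0.1,-0.1,2,0,0,0],[0,0,0,0,0,0,0],[-1,0,0,0,0,0,0],[-1,0,0,0,0,0,0],[-1,0,0,0,0,0,0],[-1,0,0,0,0,0,0],[-1,0,0,0,0,0,0],[-1,0,0,0,0,0,0]]' 20
python3 - <<'E'
from h import *
delta([-118,0,76],22,0); print(sense()['joint_pos'])
a=snapshot('wrist'); save(a,'c.png')
E
```

```text
time: 4.42
tool_pos: [439.3, 139.3, 76.8]
tcp_rot: [-180.0, 22.6, -168.3]
ft_force: [0.9, -4.6, 7.1]
finger_gap: 38.1
grip_force: 20.0
rotvec [-0.001  0.01  -0.001] cm now-frame [0.39 0.03 0.12] cm goal-frame [0.39 0.03 0.13] goal [436. 139.  74.] at [439.3 139.3  76.8]
[ 11.03697062 -28.43298358 138.15555444   0.31898339  47.70910546
 -90.86210878]
```

View pics/c.png

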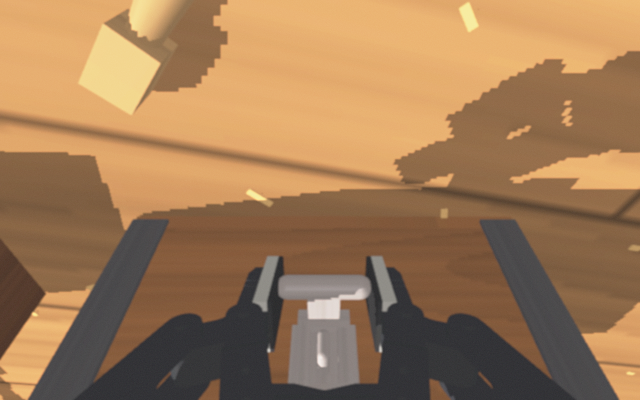

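```bash
python3 - <<'E'
import numpy as np
th=np.linspace(0.05,2.25,23); a=np.radians(-60.5)+th; P=53*np.c_[np.cos(a),np.sin(a)]
phi=np.radians(22.6)
for i in range(22):
    d=P[i+1]-P[i]; 
    print(round(th[i+1],2),(np.array([d[0]*np.cos(phi)-d[1]*np.sin(phi),-d[0]*np.sin(phi)-d[1]*np.cos(phi)])/10).round(2))
    if i<6: phi-=0.015
E
```

```text
0.15 [ 0.28 -0.45]
0.25 [ 0.24 -0.47]
0.35 [ 0.2  -0.49]
0.45 [ 0.16 -0.51]
0.55 [ 0.12 -0.52]
0.65 [ 0.07 -0.52]
0.75 [ 0.03 -0.53]
0.85 [-0.03 -0.53]
0.95 [-0.08 -0.52]
1.05 [-0.13 -0.51]
1.15 [-0.18 -0.5 ]
1.25 [-0.23 -0.48]
1.35 [-0.28 -0.45]
1.45 [-0.32 -0.42]
1.55 [-0.36 -0.39]
1.65 [-0.4  -0.35]
1.75 [-0.43 -0.31]
1.85 [-0.46 -0.26]
1.95 [-0.48 -0.22]
2.05 [-0.5  -0.17]
2.15 [-0.52 -0.12]
2.25 [-0.53 -0.06]
```

```bash
python3 -m handwheel '[[-1,0.28,0,-0.45,0,0.015,0],[-1,0.24,0,-0.47,0,0.015,0],[-1,0.2,0,-0.49,0,0.015,0],[-1,0.16,0,-0.51,0,0.015,0],[-1,0.12,0,-0.52,0,0.015,0],[-1,0.07,0,-0.52,0,0.015,0],[-1,0.03,0,-0.53,0,0,0],[-1,-0.03,0,-0.53,0,0,0]]' 20
python3 -c "
from h import *
a=np.radians(-60.5)+0.85
delta([-92-53*np.cos(a),0,122+53*np.sin(a)],17.2)"
```

```text
time: 5.13
tool_pos: [414.2, 134.1, 108.4]
tcp_rot: [-180.0, 17.1, -168.3]
ft_force: [1.4, -5.0, -3.0]
finger_gap: 37.5
grip_force: 20.3
rotvec [-0.001 -0.002 -0.001] cm now-frame [ 0.31  0.03 -0.18] cm goal-frame [ 0.31  0.03 -0.18] goal [411. 134. 109.] at [414.2 134.1 108.4]
```

```bash
python3 -m handwheel '[[-1,-0.08,0,-0.52,0,0,0],[-1,-0.13,0,-0.51,0,0,0],[-1,-0.18,0,-0.5,0,0,0],[-1,-0.23,0,-0.48,0,0,0],[-1,-0.28,0,-0.45,0,0,0],[-1,-0.32,0,-0.42,0,0,0],[-1,-0.36,0,-0.39,0,0,0],[-1,-0.4,0,-0.35,0,0,0],[-1,0,0,0,0,0,0]]' 20
python3 - <<'E'
from h import *
a=np.radians(-60.5)+1.65
delta([-92-53*np.cos(a),0,122+53*np.sin(a)],17.2)
save(snapshot('wrist'),'d.png')
E
```

```text
time: 5.88
tool_pos: [422.7, 135.8, 149.4]
tcp_rot: [-180.0, 17.1, -168.3]
ft_force: [-0.6, -5.3, 0.3]
finger_gap: 37.5
grip_force: 20.2
rotvec [-0.001 -0.001 -0.001] cm now-frame [ 0.39  0.03 -0.15] cm goal-frame [ 0.39  0.03 -0.15] goal [419. 135. 150.] at [422.7 135.8 149.4]
```

View pics/d.png

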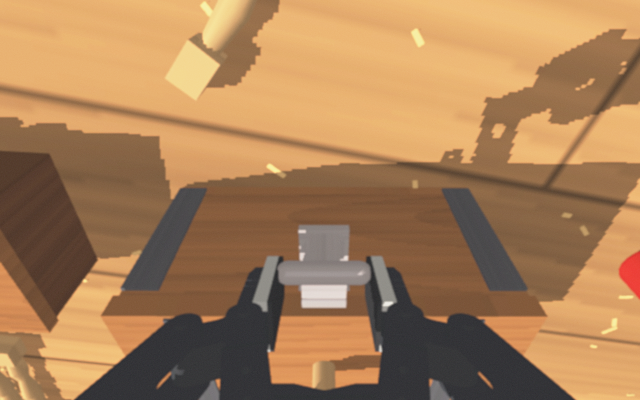

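```bash
python3 -m handwheel '[[-1,-0.43,0,-0.31,0,0,0],[-1,-0.46,0,-0.26,0,0,0],[-1,-0.48,0,-0.22,0,0,0],[-1,-0.5,0,-0.17,0,0,0],[-1,-0.52,0,-0.12,0,0,0],[-1,0,0,0,0,0,0],[-1,0,0,0,0,0,0]]' 20
python3 - <<'E'
from h import *
a=np.radians(-60.5)+2.15
delta([-92-53*np.cos(a),0,122+53*np.sin(a)],17.2)
save(snapshot('wrist'),'e.png')
E
```

```text
time: 6.52
tool_pos: [442.2, 140.5, 166.6]
tcp_rot: [180.0, 17.2, -168.3]
ft_force: [0.1, -0.9, -0.3]
finger_gap: -0.1
grip_force: 0.0
rotvec [ 0.    -0.001 -0.001] cm now-frame [ 0.43 -0.02 -0.19] cm goal-frame [ 0.43 -0.02 -0.19] goal [438. 139. 167.] at [442.2 140.5 166.6]
```

View pics/e.png

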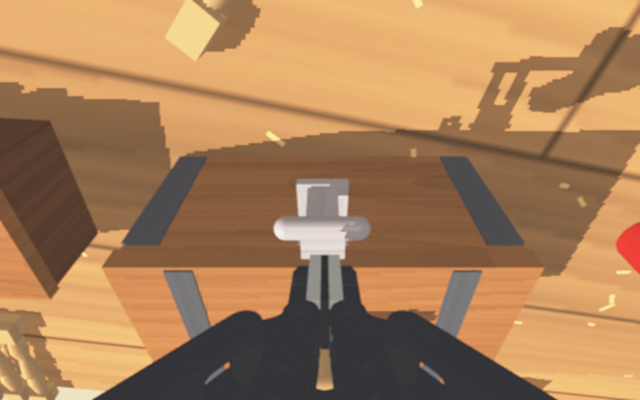

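```bash
python3 - <<'E'
from h import *
a=snapshot('wrist'); Rc=Ro.from_euler('z',CH[2],degrees=True)
for th in np.arange(1.4,2.4,.1):
    b=np.radians(-60.5)+th; X=[-92-53*np.cos(b),0,122+53*np.sin(b)]
    print(round(th,1),np.round(X),proj(a,Rc.apply(X)+[CH[0],CH[1],0])[0].round())
    if 1.65<th<1.95: delta(X,17.2)
E
```

```text
1.4 [-142.    0.  140.] [323. 196.]
1.5 [-140.    0.  145.] [323. 207.]
1.6 [-137.    0.  149.] [323. 218.]
1.7 [-134.    0.  154.] [323. 231.]
rotvec [ 0.    -0.001 -0.001] cm now-frame [ 2.55 -0.02  0.7 ] cm goal-frame [ 2.55 -0.01  0.7 ] goal [420. 136. 152.] at [441.8 140.3 166.1]
1.8 [-131.    0.  158.] [323. 244.]
rotvec [ 0.    -0.001 -0.001] cm now-frame [ 2.1  -0.02  0.41] cm goal-frame [ 2.1  -0.01  0.41] goal [423. 136. 156.] at [441.8 140.3 166.1]
1.9 [-127.    0.  162.] [323. 257.]
rotvec [ 0.    -0.001 -0.001] cm now-frame [ 1.63 -0.02  0.17] cm goal-frame [ 1.63 -0.01  0.17] goal [427. 137. 160.] at [441.8 140.3 166.1]
2.0 [-123.    0.  165.] [323. 270.]
2.1 [-119.    0.  168.] [323. 283.]
2.2 [-114.    0.  170.] [323. 295.]
2.3 [-109.    0.  172.] [323. 307.]
```

```bash
python3 -m handwheel '[[-1,0,0,-2.5,0,0,0],[-1,0,0,-2.5,0,0,0],[1,1.3,0,0,0,0,0],[1,1.3,0,0,0,0,0],[1,0,0,0,0,0,0],[1,0,0,0,0,0,0],[1,0,0,0,0,0,0],[1,0,0,0,0,0,0]]' 20; python3 -m handwheel '[[0.6,0,0,2,0,0,0],[0.6,0,0,2,0,0,0],[0.6,0,0,2.1,0,0,0],[0.6,0,0,0,0,0,0]]'
python3 - <<'E'
from h import *
b=np.radians(-60.5)+1.69; delta([-92-53*np.cos(b),0,122+53*np.sin(b)],17.2)
print(sense()['finger_gap']);save(snapshot('wrist'),'f.png')
E
```

```text
time: 7.28
tool_pos: [403.7, 132.3, 206.5]
tcp_rot: [180.0, 17.2, -168.3]
ft_force: [-0.5, 0.3, -0.1]
finger_gap: 72.2
grip_force: 0.0
time: 7.62
tool_pos: [419.3, 135.5, 143.7]
tcp_rot: [180.0, 16.8, -168.3]
ft_force: [-0.1, -0.3, -2.0]
finger_gap: 68.4
grip_force: 0.0
rotvec [-0.    -0.008 -0.001] cm now-frame [-0.27 -0.   -0.73] cm goal-frame [-0.28 -0.   -0.73] goal [420. 136. 151.] at [419.3 135.5 143.7]
68.3583556657551
```

View pics/f.png

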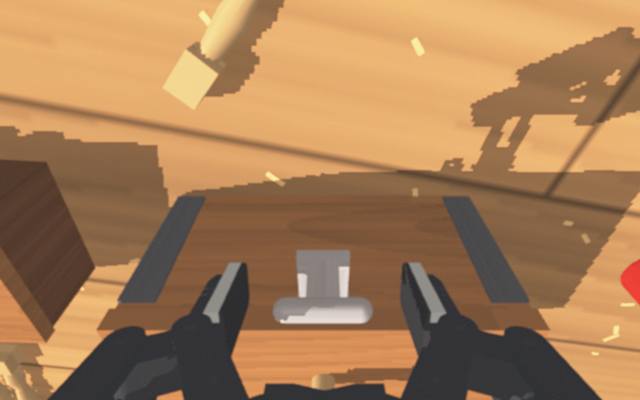

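```bash
python3 -m handwheel '[[0.6,-0.2,0,-0.4,0,0,0],[-1,0,0,0,0,0,0],[-1,0,0,0,0,0,0],[-1,0,0,0,0,0,0],[-1,0,0,0,0,0,0],[-1,0,0,0,0,0,0]]' 20
python3 - <<'E'
from h import *
b=np.radians(-60.5)+1.69; delta([-92-53*np.cos(b),0,122+53*np.sin(b)],17.2)
E
python3 -m handwheel '[[-1,-0.4,0,-0.33,0,0,0],[-1,-0.43,0,-0.29,0,0,0],[-1,-0.46,0,-0.25,0,0,0]]' 20
```

```text
time: 8.17
tool_pos: [422.0, 135.6, 153.8]
tcp_rot: [-179.9, 17.2, -168.3]
ft_force: [-2.9, -3.8, 3.5]
finger_gap: 37.9
grip_force: 19.6
rotvec [-0.001  0.    -0.001] cm now-frame [0.28 0.05 0.15] cm goal-frame [0.28 0.05 0.15] goal [420. 136. 151.] at [422.  135.6 153.8]
time: 8.42
tool_pos: [431.6, 137.6, 165.3]
tcp_rot: [-180.0, 17.2, -168.3]
ft_force: [1.0, -5.4, -3.1]
finger_gap: 37.5
grip_force: 20.5
```

```bash
python3 -m handwheel '[[-1,-0.48,0,-0.21,0,0,0],[-1,-0.5,0,-0.16,0,0,0],[-1,0,0,0,0,0,0]]' 20; python3 -m handwheel '[[-1,-0.5,0,-0.1,0,0,0],[-1,0,0,0,0,0,0]]' 20
python3 - <<'E'
from h import *
b=np.radians(-60.5)+2.25; delta([-92-53*np.cos(b),0,122+53*np.sin(b)],17.2)
save(snapshot('wrist'),'g.png')
E
```

```text
time: 8.67
tool_pos: [440.6, 139.5, 172.3]
tcp_rot: [-180.0, 17.2, -168.3]
ft_force: [0.9, -4.5, 0.7]
finger_gap: 37.4
grip_force: 20.6
time: 8.83
tool_pos: [444.7, 140.4, 174.4]
tcp_rot: [-180.0, 17.2, -168.3]
ft_force: [1.9, -4.6, -0.9]
finger_gap: 37.3
grip_force: 20.6
rotvec [-0.001  0.    -0.001] cm now-frame [0.36 0.04 0.41] cm goal-frame [0.36 0.04 0.41] goal [442. 140. 169.] at [444.7 140.4 174.4]
```

View pics/g.png

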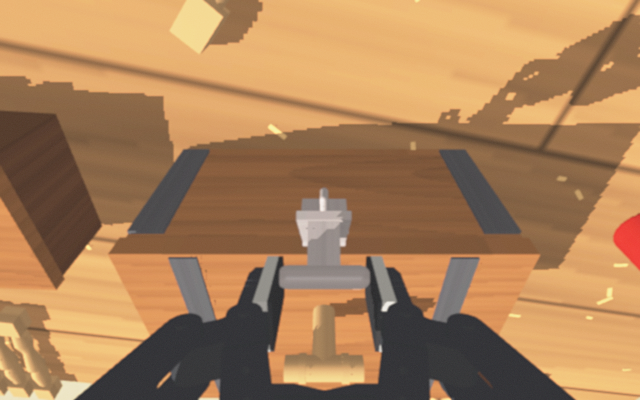

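```bash
python3 -m handwheel '[[1,0,0,0,0,0,0],[1,0,0,0,0,0,0],[1,0,0,0,0,0,0],[1,0,0,-2,0,0,0],[1,0,0,-3,0,0,0],[1,0,0,-3,0,0,0],[1,0,0,0,0,0.1,0],[1,0,0,0,0,0.1,0],[1,0,0,0,0,0.1,0],[1,0,0,0,0,0,0],[1,0,0,0,0,0,0]]' 20
python3 - <<'E'
from h import *
delta([-35,0,167],0,60)
a=snapshot('wrist'); Rc=Ro.from_euler('z',CH[2],degrees=True)
print([proj(a,Rc.apply(X)+[CH[0],CH[1],0])[0].round() for X in ([-35,22,167],[-35,-22,167],[-111,0,171])])
save(a,'h.png')
E
```

```text
time: 9.8
tool_pos: [421.0, 136.1, 248.7]
tcp_rot: [180.0, -0.1, -168.3]
ft_force: [0.1, -0.1, 0.5]
finger_gap: 85.2
grip_force: 0.0
rotvec [ 0.001 -0.002 -0.001] cm now-frame [-9.78 -0.01  2.35] cm goal-frame [-9.77 -0.02  2.37] goal [517. 156. 225.] at [421.  136.1 248.7]
[array([353., 342.]), array([294., 342.]), array([323., 252.])]
```

View pics/h.png

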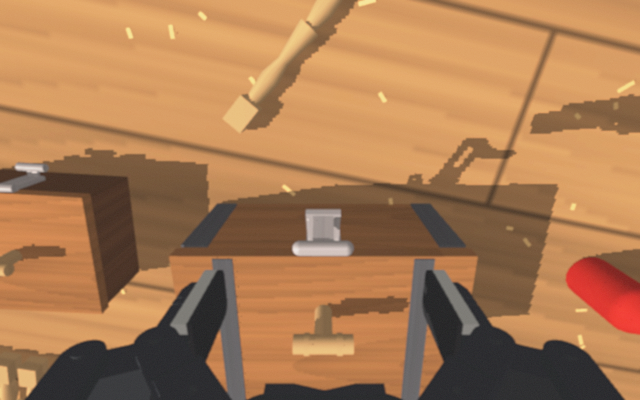

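```bash
python3 -m handwheel '[[1,-3,0,0,0,0,0],[1,-3.5,0,0,0,0,0],[1,-3,0,0,0,0,0],[1,0,0,2,0,0,0],[1,0,0,2,0,0,0],[1,0,0,2.2,0,0,0],[1,0,0,2.2,0,0,0],[1,0,0,0,0,0,0],[1,0,0,0,0,0,0]]' 30
python3 -c "
from h import *
delta([-35,0,167],0,0)"
python3 -m handwheel '[[-1,0,0,0,0,0,0],[-1,0,0,0,0,0,0],[-1,0,0,0,0,0,0],[-1,0,0,0,0,0,0],[-1,0,0,0,0,0,0],[-1,0,0,0,0,0,0],[-1,0,0,0,0,0,0]]' 30
python3 - <<'E'
from h import *
delta([-35,0,167],0,0)
# lid path: front f,up u offset from axis (-120,52)->rotate; tool tilt phi goes 0->-32 over 70 deg
n=24; th=np.radians(np.linspace(0,72,n+1)); phi=np.radians(np.linspace(0,-36,n+1))
for i in range(n):
    a=np.radians(156.6)-th[i:i+2]; P=130.8*np.c_[-np.cos(a),np.sin(a)] # front, up
    d=P[1]-P[0];p=phi[i]
    print(i+1,(np.array([d[0]*np.cos(p)-d[1]*np.sin(p),-d[0]*np.sin(p)-d[1]*np.cos(p)])/10).round(2))
print(phi[0]-phi[1])
E
```

```text
time: 10.6
tool_pos: [512.4, 155.0, 166.2]
tcp_rot: [180.0, -0.0, -168.3]
ft_force: [0.1, 0.5, 1.5]
finger_gap: 85.3
grip_force: 0.0
rotvec [ 0.    -0.    -0.001] cm now-frame [-0.45 -0.01  0.12] cm goal-frame [-0.45 -0.01  0.12] goal [517. 156. 165.] at [512.4 155.  166.2]
time: 11.18
tool_pos: [514.6, 154.5, 168.1]
tcp_rot: [-179.9, 0.1, -168.3]
ft_force: [-2.1, -3.7, 7.8]
finger_gap: 43.1
grip_force: 30.1
rotvec [-0.001  0.002 -0.001] cm now-frame [-0.23  0.09  0.31] cm goal-frame [-0.23  0.09  0.31] goal [517. 156. 165.] at [514.6 154.5 168.1]
1 [-0.29 -0.62]
2 [-0.3  -0.61]
3 [-0.32 -0.61]
4 [-0.34 -0.6 ]
5 [-0.35 -0.59]
6 [-0.37 -0.58]
7 [-0.38 -0.57]
8 [-0.4  -0.56]
9 [-0.41 -0.55]
10 [-0.43 -0.54]
11 [-0.44 -0.53]
12 [-0.45 -0.51]
13 [-0.47 -0.5 ]
14 [-0.48 -0.49]
15 [-0.49 -0.48]
16 [-0.5  -0.46]
17 [-0.52 -0.45]
18 [-0.53 -0.44]
19 [-0.54 -0.42]
20 [-0.55 -0.41]
21 [-0.56 -0.39]
22 [-0.57 -0.38]
23 [-0.58 -0.36]
24 [-0.59 -0.35]
0.026179938779914945
```

```bash
python3 -m handwheel '[[-1,-0.29,0,-0.62,0,0.026,0],[-1,-0.3,0,-0.61,0,0.026,0],[-1,-0.32,0,-0.61,0,0.026,0],[-1,-0.34,0,-0.6,0,0.026,0],[-1,-0.35,0,-0.59,0,0.026,0],[-1,-0.37,0,-0.58,0,0.026,0]]' 35
python3 -m handwheel '[[-1,-0.38,0,-0.57,0,0.026,0],[-1,-0.4,0,-0.56,0,0.026,0],[-1,-0.41,0,-0.55,0,0.026,0],[-1,-0.43,0,-0.54,0,0.026,0],[-1,-0.44,0,-0.53,0,0.026,0],[-1,-0.45,0,-0.51,0,0.026,0],[-1,0,0,0,0,0,0]]' 35
python3 - <<'E'
from h import *
a=np.radians(156.6-36); delta([85+130.8*np.cos(a),0,115+130.8*np.sin(a)],-18)
save(snapshot('wrist'),'i.png'); print(sense()['joint_pos'])
E
```

```text
time: 11.68
tool_pos: [533.9, 158.5, 199.8]
tcp_rot: [-179.9, -9.3, -168.3]
ft_force: [-3.2, -4.7, -5.9]
finger_gap: 43.2
grip_force: 36.9
time: 12.27
tool_pos: [565.9, 165.1, 227.0]
tcp_rot: [-179.9, -18.2, -168.3]
ft_force: [-5.9, -5.5, 3.8]
finger_gap: 43.0
grip_force: 37.9
rotvec [-0.    -0.003 -0.002] cm now-frame [-0.31  0.09  0.04] cm goal-frame [-0.31  0.09  0.04] goal [568. 167. 226.] at [565.9 165.1 227. ]
[ 11.37819484  23.50936959  70.36756754  -0.16208798 104.19580717
 -90.31044034]
```

View pics/i.png

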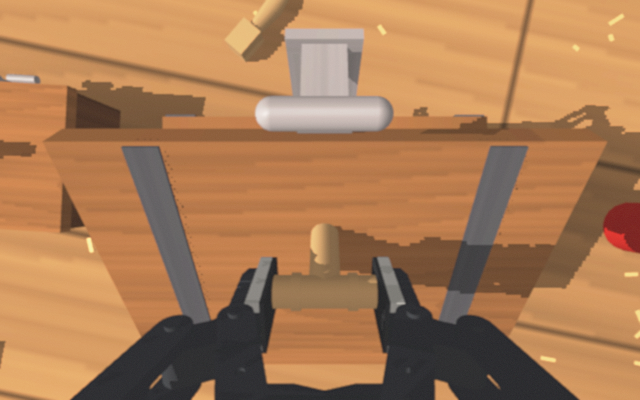

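Lid is open about 35° with the hasp clear of the fingers; continuing.

```bash
python3 -m handwheel '[[-1,-0.47,0,-0.5,0,0.026,0],[-1,-0.48,0,-0.49,0,0.026,0],[-1,-0.49,0,-0.48,0,0.026,0],[-1,-0.5,0,-0.46,0,0.026,0],[-1,-0.52,0,-0.45,0,0.026,0],[-1,-0.53,0,-0.44,0,0.026,0]]' 35
python3 -m handwheel '[[-1,-0.54,0,-0.42,0,0.026,0],[-1,-0.55,0,-0.41,0,0.026,0],[-1,-0.56,0,-0.39,0,0.026,0],[-1,-0.57,0,-0.38,0,0.026,0],[-1,-0.58,0,-0.36,0,0.026,0],[-1,-0.59,0,-0.35,0,0.026,0],[-1,-0.6,0,-0.34,0,0.026,0],[-1,0,0,0,0,0,0],[-1,0,0,0,0,0,0]]' 35
python3 - <<'E'
from h import *
a=np.radians(156.6-75); delta([85+130.8*np.cos(a),0,115+130.8*np.sin(a)],-37.5)
a=snapshot('wrist')['image'];b=snapshot('scene')['image'][0:240,240:624]
v=np.vstack([a,cv2.resize(b,(640,400))]);cv2.imwrite('pics/j.png',cv2.resize(np.ascontiguousarray(v[:,:,::-1]),(480,600))); print(sense()['joint_pos'])
E
```

```text
time: 12.82
tool_pos: [602.8, 172.8, 242.5]
tcp_rot: [-179.9, -27.0, -168.3]
ft_force: [-5.9, -5.1, 2.0]
finger_gap: 42.9
grip_force: 40.3
time: 13.57
tool_pos: [650.6, 182.7, 243.3]
tcp_rot: [-179.9, -37.3, -168.4]
ft_force: [-2.7, -5.6, -0.6]
finger_gap: 42.7
grip_force: 41.1
rotvec [ 0.001  0.003 -0.003] cm now-frame [-0.14  0.11 -0.05] cm goal-frame [-0.14  0.11 -0.05] goal [652. 184. 243.] at [650.6 182.7 243.3]
[ 11.43689715  62.87305092  17.28737009  -0.27803603 137.05978988
 -90.34639434]
```

View pics/j.png

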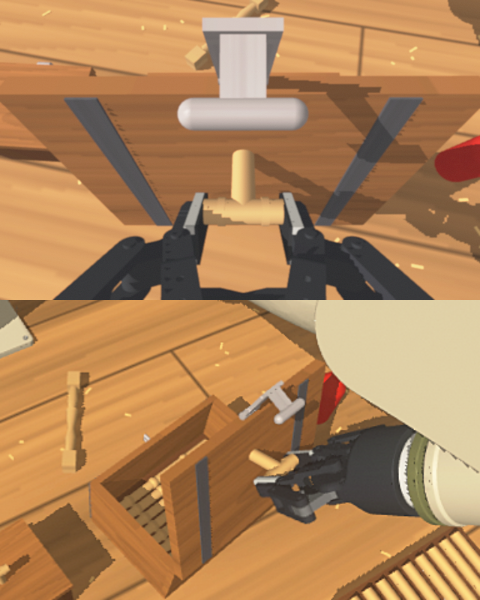

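```bash
python3 -m handwheel '[[0.3,0,0,0,0,0,0],[1,0,0,0,0,0,0],[1,0,0,0,0,0,0],[1,0,0,0,0,0,0],[1,0,0,-1,0,0,0],[1,0,0,-1.5,0,0,0],[1,0,0,-1.5,0,0,0],[1,0,0,-1.5,0,0,0],[1,0,0,0,0,0,0]]' 30
python3 - <<'E'
from h import *
a=np.radians(156.6-75); delta([85+130.8*np.cos(a),0,115+130.8*np.sin(a)],-37.5); print(sense()['joint_pos'])
E
```

```text
time: 14.42
tool_pos: [661.6, 184.7, 284.0]
tcp_rot: [179.9, -36.2, -168.3]
ft_force: [0.1, 0.1, 2.7]
finger_gap: 85.7
grip_force: 0.0
rotvec [ 0.002  0.023 -0.001] cm now-frame [-1.64  0.13  3.9 ] cm goal-frame [-1.73  0.14  3.86] goal [652. 184. 243.] at [661.6 184.7 284. ]
[ 11.38959273  69.90695815   1.32441774  -0.2276453  144.96392359
 -90.47557325]
```

```bash
python3 -m handwheel '[[1,0,0,0,0,0,0],[1,0,0,0,0,0,0],[1,0,0,0,0,0,0],[1,0,0,0,0,0,0]]'
python3 - <<'E'
from h import *
from fit import box
Rc=Ro.from_euler('z',CH[2],degrees=True)
s=snapshot('wrist');ms=trace(s,'chest');print([(d['conf'],d['pixels'].sum()) for d in ms])
m=ms[0]['pixels']; ax=np.array([85,0,115])
# compare lid-region edges: project handle ends and lid front corners at several angles, chamfer to image edges
e=cv2.Canny(cv2.cvtColor(s['image'],cv2.COLOR_RGB2GRAY),60,150); dt=cv2.distanceTransform(255-e,cv2.DIST_L2,3)
for th in range(50,96,5):
    R=Ro.from_euler('y',th,degrees=True)
    f=lambda X:proj(s,Rc.apply(R.apply(np.array(X,float)-ax)+ax)+[CH[0],CH[1],0])
    L=np.array([[-85,y,129] for y in np.linspace(-115,115,60)]); u=f(L).round().astype(int)
    ok=(u[:,0]>=0)&(u[:,0]<640)&(u[:,1]>=0)&(u[:,1]<400)
    r=np.zeros((400,640),np.uint8); cv2.fillConvexPoly(r,cv2.convexHull(f(box(-85,85,-120,120,115,129)).round().astype(np.int32)),1)
    print(th,ok.sum(),np.median(np.minimum(dt[u[ok,1],u[ok,0]],9)) if ok.any() else None,'row',f([[-85,60,129]])[0].round(), 'iou',round((m&(r>0)).sum()/(m|(r>0)).sum(),3))
print(np.round(sense()['ft_force'],1),[int(np.argmax(m[:,c])) for c in (200,384,440)])
E
```

```text
time: 14.75
tool_pos: [661.2, 184.6, 281.6]
tcp_rot: [179.9, -36.4, -168.3]
ft_force: [0.4, -0.0, 0.1]
finger_gap: 85.2
grip_force: 0.0
[(0.68, np.int64(70004)), (0.3, np.int64(67568))]
50 60 9.0 row [424.  79.] iou 0.651
55 60 7.30645 row [430.  89.] iou 0.689
60 60 3.2793 row [436. 102.] iou 0.744
65 60 4.775 row [442. 119.] iou 0.813
70 60 5.73 row [448. 139.] iou 0.865
75 60 9.0 row [454. 164.] iou 0.774
80 60 8.26145 row [459. 193.] iou 0.572
85 60 9.0 row [464. 224.] iou 0.388
90 60 9.0 row [467. 259.] iou 0.227
95 60 8.595 row [470. 295.] iou 0.078
[ 0.2 -0.1  0.2] [126, 107, 118]
```

```bash
python3 -c "
from bench import hand_in
print(hand_in())"
```

```text
the job is handed in; nothing more can be done
None
```

I handed the job in at about 15 s. The chest's hasp is flipped up to about 2.2 rad (level is 1.57), and the lid stands open by itself at roughly 70–75°. The gripper is open and clear with no force reading, and the arm never went near the small box.

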